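Fetch the paste tin from the parts carousel

TASK

Turn the parts carousel by its centre knob until the pocket with the round tin stands in the middle of the gap in the keeper bar and let go of the knob. Then lift the tin out through the gap and set it down gently, not dropped, upright on the floor of the round steel dish. Leave the charger and the plug in their pockets and leave the solder spool and the tub where they stand.

Things in the scene. Friction and masses are not known exactly. Their poses are not given: they have to be found in the camera images.
- carousel (a joint): Angle of the carousel disc on its fixed stand, rad, counter-clockwise from above; turns both ways, stays where left (friction 0.06 N m). Reads 0 at the start, with an empty cup within 13 degrees of the gap. Disc 248 mm across, top 22 mm above the bench, with five cups at 72 degree steps, centres 85 mm from the axis, inside diameter 64, outside 70, floor 24 and rim 28 mm above the bench, turning with it.
- knob (a point): Point on the carousel's axis in the middle of the grip of its round black ribbed knob, 90 mm above the bench. Knob 40 mm in diameter, 36 mm tall (72 to 108 mm above the bench), on a thin stem, fast to the disc: turning it turns the disc by the same angle. Its axes turn with the disc.
- gap (a point): Fixed point in the middle of the gap in the keeper bar, on the carousel's side towards the robot, 85 mm from its axis, 24 mm above the bench: a cup turned to the gap has its floor centre here. The point's -x axis points outward from the carousel's axis, z up. The gap is open 51 degrees round the axis to either side of this point.
- stand: The carousel's fixed stand; origin on the axis at bench height, axes as point gap. It carries the keeper bar, a round steel bar 8 mm thick bent to a circle of 85 mm radius about the axis, over the middles of the cups, 60 to 68 mm above the bench, broken only by the gap. Three posts 136 mm from the axis hold it: 65 degrees to either side of the gap, and opposite it.
- tin: The round white screw tin, 47 mm in diameter, 20 mm tall, 0.06 kg, standing loosely in one of the two cups next to the empty one at the gap. Origin at the centre of its underside, z up.
- charger: White cube-shaped wall charger, 42 x 42 x 28 mm, in another cup; to stay there. Origin at the centre of its underside.
- plug: Small black USB plug, 53 x 18 x 9 mm, lying in another cup; to stay there. Origin at the centre of its underside.
- dish: Loose shallow round steel dish, 120 mm across its rim, 9 mm tall, 0.4 kg, standing on the bench to the right of the carousel; flat floor about 94 mm across, 3 mm above its underside, sides flaring. Origin at the centre of its underside, z up.
- spool: Bystander: solder spool with blue flanges standing upright, 55 mm in diameter, 44 mm tall. Origin at the centre of its underside.
- tub: Bystander: round white tub with a blue lid, 67 mm in diameter, 62 mm tall. Origin at the centre of its underside.
Not all that is in view belongs to the job. Leave any green look-alike of the tin alone.

How it is judged:
By the outcome, as a careful person would: the job done as asked, in the order asked, and still so for the second after the job is handed in, with the robot touching nothing.
It also fails if it takes over 45 s, if anything falls off the work surface, if the arm or the gripper's body presses on something with over 40 N, if the wrist force passes 120 N, or if a joint passes its speed limit or range.

ROBOT

A 6-joint arm with a two-finger parallel gripper is mounted at the origin on a cart in front of the work surface, level with it; the furniture and walls round the work are solid. World frame = base frame: x ahead of the robot, y to its left, z up, the work surface at z = 0. Lengths are in m, angles in rad, forces in N, time in s.
With the tool pointing down it reaches from about 0.325 to 0.85 m from the base axis. Payload 15.5 kg.
Tool frame: the origin (TCP) lies between the finger pads; the fingertips stand 19 mm ahead of it and the grasp point (between the pads) is the TCP; z points along the fingers, y is the direction in which the jaws open and shut (so a half turn about z gives the same grasp; the last joint's range is limited). The gripper opens to 91 mm and grips with 3 to 60 N. Pads are 32 mm wide; open, the fingers measure 118 mm over their backs; the gripper's body (76 mm by 178 mm) begins 60 mm behind the grasp point.
Start: joints at [-1.391, 0.494, 1.345, -0, 1.302, -0.096], TCP at [0.17, -0.601, 0.197] pointing down, gripper open.
Joint ranges: [-2.91, 2.91], [-0.82, 2.16], [0.22, 2.67], [-1.22, 4.37], [0.12, 2.79], [-3.08, 3.08]. Speed limits (rad/s): [1.89, 1.89, 2.57, 3.01, 3.01, 3.01].

INTERFACE

Orientations are given as a unit quaternion [w, x, y, z].
In Python, from cell import get_obs, snapshot, camera_info, sign_off gives the robot as it stands. The module is installed in compiled form; this text tells all that it offers.
- The arm moves only by the shell command python3 -m inch 'ROWS' [OPENING] [FORCE]. ROWS is JSON, a list of rows, each a list of 2 entries, a list of its own where there are three numbers: the shift along the tool's x, y, z normalised to -1 to 1, where 1 is 0.02 m, then the turn, a rotation vector about the tool's x, y, z normalised to -1 to 1, where 1 is 5 degrees. A call has 1 to 8 rows; each row shifts and turns the commanded pose from where the row before left it, along the tool's axes as they then stand; what a row does not reach is not made up. A row lasts 1/10 s, in which the tool goes at most 50 mm and 8.59 degrees, less where a joint would pass 70% of its speed; a pose out of reach is approached as far as the arm can. A call with a number of a shift or a turn outside -1 to 1 is refused whole. A call with a gripper value outside its range is refused whole. OPENING is the gripper's target within -1 to 1 (fully open at 1, half-way at 0, shut at -1), set as the call begins (- or left out, the last holds). The fingers move at their own pace and stop on an object; FORCE is the grip in N (left out, the last holds). Time passes only in rows, so rows that do not move let the fingers close. It gives the time, the measured TCP pose, the force and the opening at its end, in the units of the state.
- get_obs(): the state, without advancing time (a new reading comes with each control period).
- snapshot(name): name is "scene" or "top" or "wrist"; returns (picture, depth): 480x640x3 uint8, red, green, blue; 480x640 float32, m along the optical axis (not along the pixel's ray), 0 where there is no reading.
- camera_info(name): a dict with "camera_matrix" (3x3 intrinsics, pixels), "distortion" ([k1, k2, p1, p2, k3] as OpenCV has them; the pictures are not rectified), "extrinsics" (4x4, takes a point from camera to world coordinates); the wrist camera has in their place "mount" (4x4, takes a point from camera to tool coordinates, whose origin is the TCP and whose axes are the flange's). Camera axes: x right, y down, z forward; pixel columns grow to the right and rows downward; lengths in m; the calibration is good to about 2 mm. A picture is of the moment at which its call begins: read the wrist's pose just before it. camera_info takes no time and is no camera call.
- sign_off(): hands the job in, once; it reports no verdict.
The state is a dict: "t": time; "joints": joint angles; "joint_vel": joint speeds; "joint_efforts": joint torques, N m; "tool_pos": TCP position; "eef_rot": TCP orientation; "force": force on the tool from outside, world axes, zero at the start; "torque": the same for the moment, N m; "grip_width": finger opening in m.
Only numpy, scipy, OpenCV 4.12 (cv2) and the standard library are available. Lean on these libraries where they do the work, as an engineer would, in place of code of your own. Each camera call takes 0.05 s, during which the arm holds its last target.

## Working session

There is one attempt and no reset: what is moved stays moved. The work goes in short steps, Python scripts to look and compute and a shell command to move; the robot and the scene stay as the last step left them, time stands still between calls to the robot, and variables do not carry over. Pictures are saved under pics/ and viewed, and the job is handed in when it is done.

```bash
mkdir -p pics; python3 - <<'E'
from cell import *
import cv2,numpy as np
o=get_obs();print({k:np.round(v,3).tolist() for k,v in o.items()})
for n in ["scene","top","wrist"]:
    p,d=snapshot(n);cv2.imwrite(f"pics/{n}0.png",p[:,:,::-1]);np.savez(f"{n}0.npz",p=p,d=d)
    c=camera_info(n);print(n,{k:np.round(v,3).tolist() for k,v in c.items()})
E
```

```text
{'t': 0.0, 'joints': [-1.39, 0.494, 1.346, 0.0, 1.302, -0.095], 'joint_vel': [-0.0, 0.0, 0.0, -0.0, 0.001, 0.0], 'joint_efforts': [0.001, -87.881, -38.185, 0.071, 0.053, -0.0], 'tool_pos': [0.17, -0.601, 0.197], 'eef_rot': [-0.001, 0.991, 0.137, -0.0], 'force': [0.852, -0.183, -0.648], 'torque': [-0.008, 0.003, 0.005], 'grip_width': 0.091}
scene {'camera_matrix': [[618.242, 0.0, 324.084], [0.0, 618.242, 242.118], [0.0, 0.0, 1.0]], 'distortion': [0.016, 0.0, 0.0, 0.0, 0.0], 'extrinsics': [[-0.825, -0.242, 0.511, -0.145], [-0.565, 0.322, -0.76, 0.881], [0.019, -0.915, -0.402, 0.628], [0.0, 0.0, 0.0, 1.0]]}
top {'camera_matrix': [[472.273, 0.0, 326.165], [0.0, 472.273, 238.213], [0.0, 0.0, 1.0]], 'distortion': [-0.096, 0.0, 0.0, 0.0, 0.0], 'extrinsics': [[0.023, -0.987, 0.156, 0.377], [-1.0, -0.023, 0.005, -0.109], [-0.002, -0.156, -0.988, 1.096], [0.0, 0.0, 0.0, 1.0]]}
wrist {'camera_matrix': [[418.331, 0.0, 326.101], [0.0, 418.331, 237.085], [0.0, 0.0, 1.0]], 'distortion': [0.007, 0.0, 0.0, 0.0, 0.0], 'mount': [[0.0, -0.955, -0.298, 0.085], [1.0, 0.0, 0.0, -0.001], [-0.0, -0.298, 0.955, -0.189], [0.0, 0.0, 0.0, 1.0]]}
```

View pics/top0.png

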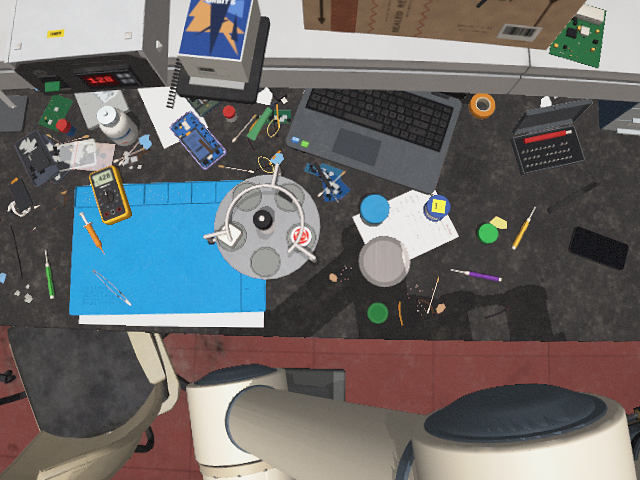

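View pics/scene0.png

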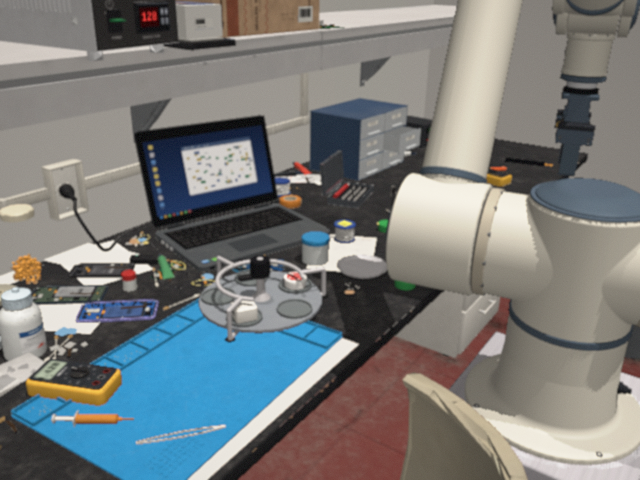

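View pics/wrist0.png

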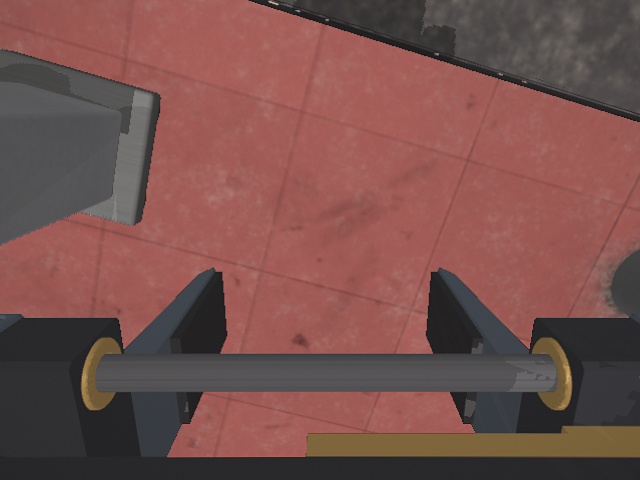

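Top view: the carousel is at about (267,228) with its knob at (262,219), and the empty cup by the gap is at about (265,262). Candidates for the tin are the white and red round in the right cup (301,236), the white charger in the left cup (230,235), and green rounds at (378,313) and (488,233). The tub (375,209) and spool (437,207) are too big to confuse. The dish is at (384,261). I'll check the choice in one crop and measure.

```bash
cat > h.py <<'E'
import numpy as np,cv2
from cell import *
def ray(n,uv,pose=None):
    c=camera_info(n);K=np.array(c["camera_matrix"]);D=np.array(c["distortion"])
    q=cv2.undistortPoints(np.array(uv,float).reshape(-1,1,2),K,D).reshape(-1,2)
    if n=="wrist":
        w,x,y,z=pose[1];from scipy.spatial.transform import Rotation as R
        T=np.eye(4);T[:3,:3]=R.from_quat([x,y,z,w]).as_matrix();T[:3,3]=pose[0];E=T@np.array(c["mount"])
    else:E=np.array(c["extrinsics"])
    return E[:3,3],np.c_[q,np.ones(len(q))]@E[:3,:3].T
def plane(n,uv,h,pose=None):
    o,d=ray(n,uv,pose);return o+d*((h-o[2])/d[:,2])[:,None]
def cloud(n,d,pose=None):
    v,u=np.mgrid[0:480,0:640];o,r=ray(n,np.c_[u.ravel(),v.ravel()],pose)
    return (o+r*d.ravel()[:,None]).reshape(480,640,3)
E
python3 - <<'E'
from h import *
z=np.load("top0.npz");p,d=z["p"],z["d"]
c=p[160:330,190:460,::-1];cv2.imwrite("pics/crop0.png",cv2.resize(c,None,fx=2.9,fy=2.9,interpolation=cv2.INTER_CUBIC))
P=cloud("top",d)
def blob(m,name):
    n,l,s,ce=cv2.connectedComponentsWithStats(m.astype(np.uint8))
    for i in range(1,n):
        if s[i,4]>60:
            q=P[l==i];print(name,ce[i].round(1),s[i,4],q.mean(0).round(4),(q.min(0)).round(3),q.max(0).round(3))
roi=np.zeros((480,640),bool);roi[150:335,200:500]=1
Z=P[:,:,2]
blob(roi&(Z>.1)&(Z<.115),"knob")
blob(roi&(Z>.017)&(Z<.028),"disc")
blob(roi&(Z>.055)&(Z<.066),"bar/tub")
blob(roi&(Z>.038)&(Z<.052),"tin/spool")
hsv=cv2.cvtColor(p,cv2.COLOR_RGB2HSV)
blob(roi&(hsv[...,1]<30)&(hsv[...,2]>100)&(Z<.02)&(Z>.001),"dish?")
blob(roi&(hsv[...,0]>50)&(hsv[...,0]<75)&(hsv[...,1]>100),"green")
for uv in[(262,219),(262,238),(301,236),(230,235),(384,261),(265,262),(250,240),(340,280)]:print(uv,P[uv[1],uv[0]].round(4))
E
```

```text
knob [261.9 218.9] 274 [0.5717 0.0347 0.1075] [0.552 0.015 0.1  ] [0.592 0.054 0.113]
disc [393.2 164.2] 2628 [ 0.7289 -0.2582  0.0194] [ 0.661 -0.386  0.017] [ 0.768 -0.043  0.025]
disc [323.9 177.9] 146 [ 0.6902 -0.0945  0.0223] [ 0.634 -0.129  0.018] [ 0.73  -0.07   0.027]
disc [236.6 197.3] 729 [0.6389 0.1087 0.0225] [0.556 0.028 0.017] [0.695 0.159 0.028]
disc [304.  208.9] 998 [ 0.6147 -0.0499  0.0226] [ 0.512 -0.088  0.017] [0.694 0.02  0.028]
disc [263.8 236.7] 4966 [0.5472 0.0408 0.0225] [ 0.449 -0.065  0.017] [0.666 0.155 0.028]
disc [487.4 233.1] 272 [ 0.5678 -0.4794  0.0199] [ 0.546 -0.503  0.017] [ 0.592 -0.456  0.025]
disc [377.5 312.6] 284 [ 0.3796 -0.223   0.02  ] [ 0.359 -0.245  0.017] [ 0.401 -0.201  0.024]
bar/tub [375.  208.7] 685 [ 0.6099 -0.2113  0.0616] [ 0.577 -0.243  0.055] [ 0.645 -0.18   0.066]
tin/spool [438. 206.] 451 [ 0.6239 -0.3579  0.0438] [ 0.596 -0.386  0.039] [ 0.65  -0.33   0.051]
tin/spool [230.9 236.2] 173 [0.5419 0.1114 0.0496] [0.519 0.09  0.038] [0.57  0.143 0.052]
tin/spool [295.1 233.7] 95 [ 0.5519 -0.0328  0.0435] [ 0.533 -0.043  0.038] [ 
[... 373 characters left out ...]
.339  0.001] [ 0.672 -0.284  0.009]
dish? [365.2 226.5] 92 [ 0.5796 -0.1941  0.0035] [ 0.557 -0.229  0.001] [ 0.598 -0.175  0.016]
dish? [384.1 260.2] 1801 [ 0.5008 -0.2392  0.0044] [ 0.44  -0.3    0.001] [ 0.567 -0.18   0.014]
green [487.1 233.2] 349 [ 0.5672 -0.4784  0.021 ] [ 0.377 -0.514 -0.004] [ 0.596 -0.109  1.096]
green [377.2 312.7] 361 [ 0.3795 -0.222   0.0231] [ 0.356 -0.249 -0.003] [ 0.404 -0.109  1.096]
(262, 219) [0.5708 0.0339 0.111 ]
(262, 238) [0.5435 0.0446 0.0232]
(301, 236) [ 0.5436 -0.0476  0.0641]
(230, 235) [0.5438 0.1126 0.0543]
(384, 261) [ 0.4988 -0.2387  0.0052]
(265, 262) [0.4883 0.0354 0.0221]
(250, 240) [0.5384 0.0724 0.0216]
(340, 280) [ 0.453  -0.1375 -0.0025]
```

View pics/crop0.png

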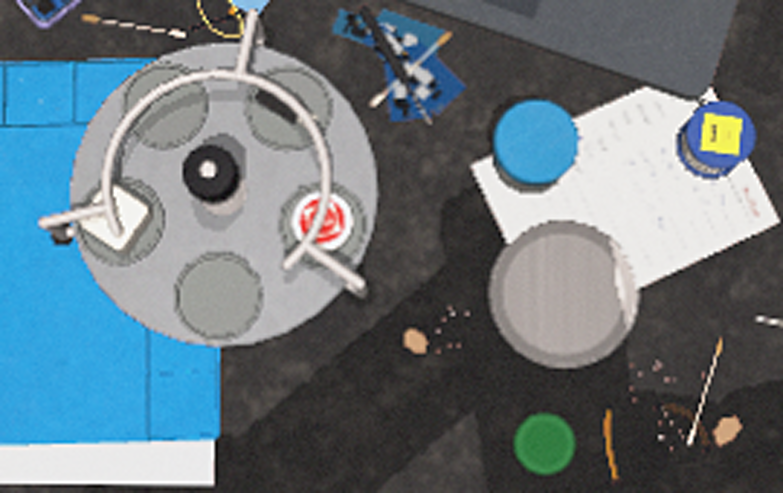

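```bash
python3 - <<'E'
from h import *
z=np.load("top0.npz");p,d=z["p"],z["d"]
# bar: rays onto z=.068, whitish pixels near radius 85; 
P=plane("top",np.c_[np.mgrid[0:480,0:640][1].ravel(),np.mgrid[0:480,0:640][0].ravel()],.066).reshape(480,640,3)
A=np.array([.5717,.0347])
hsv=cv2.cvtColor(p,cv2.COLOR_RGB2HSV)
C=cloud("top",d)
r=np.hypot(*(P[...,:2]-A).transpose(2,0,1));th=np.degrees(np.arctan2(P[...,1]-A[1],P[...,0]-A[0]))%360
m=(C[...,2]>.056)&(C[...,2]<.074)&(r<.16)&(r>.05)
print(m.sum())
for a in range(0,360,6):
    k=m&(th>=a)&(th<a+6)
    if k.any():print(a,k.sum(),r[k].min().round(4),np.median(r[k]).round(4),r[k].max().round(4))
# posts
k=m&(r>.1)
n,l,s,ce=cv2.connectedComponentsWithStats(k.astype(np.uint8))
for i in range(1,n):
    if s[i,4]>5:
        far=(l==i)
        print(s[i,4],ce[i].round(1),np.median(th[far]),r[far].max())
# bar center fit
k=m&(r<.095)&(r>.075)
x,y=P[k][:,0],P[k][:,1]
s=np.linalg.lstsq(np.c_[2*x,2*y,np.ones(len(x))],x*x+y*y,rcond=None)[0];print(s[:2],np.sqrt(s[2]+s[0]**2+s[1]**2))
# disc edge circle z .022
C2=cloud("top",d);D=(C2[...,2]>.017)&(C2[...,2]<.03)
q=C2[D];q=q[np.hypot(q[:,0]-A[0],q[:,1]-A[1])<.14]
t=np.degrees(np.arctan2(q[:,1]-A[1],q[:,0]-A[0]))//10
pts=[];
for b in np.unique(t):
    w=q[t==b];rr=np.hypot(w[:,0]-A[0],w[:,1]-A[1]);pts.append(w[rr.argmax()])
    print(int(b*10),rr.max().round(4),end=" ")
g=cv2.resize(p[200:300,205:335,::-1],None,fx=6,fy=6,interpolation=cv2.INTER_CUBIC);cv2.imwrite("pics/crop1.png",g)
E
```

```text
905
0 15 0.0816 0.0862 0.0887
6 16 0.0819 0.0859 0.0898
12 14 0.082 0.0858 0.0894
18 15 0.0818 0.0856 0.09
24 14 0.0821 0.0864 0.0896
30 15 0.0823 0.0864 0.09
36 14 0.0818 0.0853 0.0894
42 14 0.0829 0.0865 0.0899
48 15 0.0829 0.0863 0.0898
54 14 0.0822 0.0864 0.0901
60 14 0.0821 0.0863 0.0901
66 15 0.0819 0.086 0.0901
72 15 0.0823 0.0858 0.0902
78 13 0.0817 0.0861 0.0896
84 16 0.0817 0.0855 0.0893
90 14 0.0815 0.086 0.0883
96 18 0.0818 0.0864 0.1029
102 107 0.0819 0.1124 0.1408
108 15 0.0755 0.0853 0.0889
114 15 0.0814 0.0855 0.0925
120 2 0.0843 0.0853 0.0863
216 4 0.0817 0.084 0.0863
222 15 0.0812 0.0844 0.0877
228 19 0.0812 0.0862 0.1118
234 103 0.0803 0.1109 0.1392
240 15 0.0801 0.0839 0.0878
246 15 0.0801 0.0843 0.088
252 13 0.0808 0.0844 0.0878
258 14 0.0803 0.0843 0.0877
264 13 0.0816 0.0841 0.0882
270 16 0.0815 0.0849 0.0883
276 14 0.0805 0.0844 0.0884
282 14 0.0809 0.085 0.0884
288 14 0.0806 0.0843 0.0882
294 14 0.0814 0.0849 0.0885
300 14 0.081 0.0851 0.0886
306 15 0.0814 0.0849 0.0885
312 13 0.081 0.0842 0.0875
318 15 0.0812 0.085 0.0891
324 14 0.0811 0.0846 0.0887
330 14 0.0816 0.0858 0.0889
336 14 0.0817 0.0855 0.0894
342 14 0.0814 0.0848 0.0889
348 104 0.0823 0.1115 0.1406
354 15 0.0817 0.0863 0.0892
72 [275.4 171.1] 350.7303183853189 0.1406465181740573
76 [211.6 234.8] 104.5565662806734 0.14084999811084584
72 [308.1 253.5] 235.9339822025044 0.13915178552478524
[0.57194369 0.03541194] 0.0855915264279837
-180 0.1225 -170 0.1225 -160 0.1225 -150 0.1228 -140 0.1221 -130 0.1348 -120 0.1228 -110 0.1227 -100 0.1231 -90 0.123 -80 0.1235 -70 0.1233 -60 0.1238 -50 0.1234 -40 0.1237 -30 0.1241 -20 0.1364 -10 0.1333 0 0.1246 10 0.125 20 0.1249 30 0.125 40 0.126 50 0.1254 60 0.1263 70 0.1253 80 0.1249 90 0.1247 100 0.1393 110 0.1247 120 0.1242 130 0.1238 140 0.1236 150 0.1232 160 0.1229 170 0.1226
```

View pics/crop1.png

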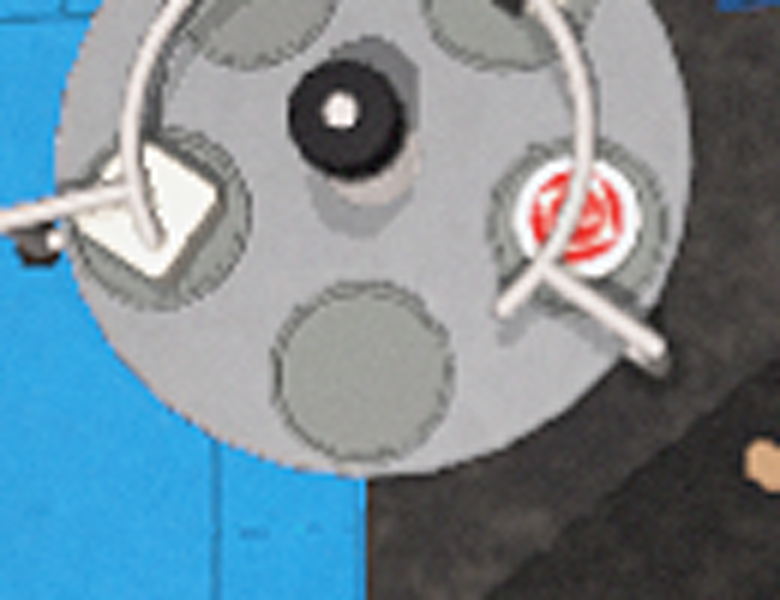

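The close crop shows the tin is the white round with the red emblem in the right cup, with its top at z≈0.044 as it should be. The charger is the square in the left cup. The bar puts the axis at about (0.572, 0.0354) and the gap direction at about 170.5°. The crop of that cup region comes next, for exact angles and the dish centre.

```bash
python3 - <<'E'
from h import *
z=np.load("top0.npz");p,d=z["p"],z["d"]
A=np.array([.5720,.0354])
def pol(q):
    v=q[:2]-A;return np.hypot(*v).round(4),np.degrees(np.arctan2(v[1],v[0])).round(1)%360
for n,uv in [("opp",(275.4,171.1)),("L",(211.6,234.8)),("R",(308.1,253.5))]:print(n,pol(plane("top",[uv],.066)[0]))
# cups: empty one (dark olive) - colour of cup floor vs disc
hsv=cv2.cvtColor(p,cv2.COLOR_RGB2HSV);roi=np.zeros((480,640),bool);roi[244:282,245:285]=1
lab=cv2.cvtColor(p,cv2.COLOR_RGB2LAB).astype(int)
print(lab[262,265],lab[262,293],lab[240,268])
m=roi&(lab[...,0]<(lab[262,265,0]+lab[240,268,0])/2)&(abs(lab[...,2]-lab[262,265,2])<12)
n,l,s,ce=cv2.connectedComponentsWithStats(m.astype(np.uint8));i=1+s[1:,4].argmax()
c,(a,b),an=cv2.fitEllipse(max(cv2.findContours((l==i).astype(np.uint8),0,1)[0],key=len));print(s[i],ce[i],c,a,b)
for h in(.024,.028):q=plane("top",[c],h)[0];print("cup",q.round(4),pol(q))
# tin
roi[:]=0;roi[220:255,285:320]=1
w=roi&((hsv[...,0]<8)|(hsv[...,0]>172))&(hsv[...,1]>90)
v,u=np.nonzero(w);c=[(u.min()+u.max())/2,(v.min()+v.max())/2];print("red",w.sum(),c)
q=plane("top",[c],.044)[0];print("tin",q.round(4),pol(q))
# dish
C=cloud("top",d);roi[:]=0;roi[225:300,350:420]=1
g=cv2.GaussianBlur(p,(3,3),0);hs=cv2.cvtColor(g,cv2.COLOR_RGB2HSV)
m=roi&(hs[...,2]>85)&(C[...,1]<-.17)&(C[...,0]<.57)
m=cv2.morphologyEx(m.astype(np.uint8),cv2.MORPH_OPEN,np.ones((9,9)))
c,(a,b),an=cv2.fitEllipse(max(cv2.findContours(m,0,1)[0],key=len));print("dish",c,a,b,plane("top",[c],.009)[0],)
o=p.copy();o[m>0]=[255,0,0];cv2.imwrite("pics/dm.png",cv2.resize(o[200:320,340:460,::-1],None,fx=3,fy=3))
E
```

```text
opp (np.float64(0.1206), np.float64(350.4))
L (np.float64(0.12), np.float64(104.8))
R (np.float64(0.1205), np.float64(236.1))
[168 127 131] [189 128 127] [189 128 128]
[250 246  35  36 871] [265.91733639 263.40413318] (266.5675354003906, 263.4905700683594) 29.178668975830078 39.395957946777344
cup [0.4847 0.0314 0.024 ] (np.float64(0.0873), np.float64(182.6))
cup [0.4843 0.0309 0.028 ] (np.float64(0.0878), np.float64(182.9))
red 101 [np.float64(300.5), np.float64(236.0)]
tin [ 0.5469 -0.0453  0.044 ] (np.float64(0.0845), np.float64(252.7))
dish (387.0549011230469, 255.1475372314453) 53.69297409057617 63.346858978271484 [ 0.51219309 -0.2452966   0.009     ]
```

```bash
python3 -m inch '[[[0,0,0],[0,0,-0.94]],[[0,0,0],[0,0,-0.94]],[[0,0,0],[0,0,-0.94]],[[0,0,0],[0,0,-0.94]],[[0,0,0],[0,0,-0.94]],[[0,0,0],[0,0,-0.94]],[[0,0,0],[0,0,-0.94]],[[0,0,0],[0,0,-0.94]]]' 1; python3 -m inch '[[[0,0,0],[0,0,-0.94]],[[0,0,0],[0,0,-0.94]],[[0,0,0],[0,0,-0.94]],[[0,0,0],[0,0,-0.94]],[[0,0,0],[0,0,0]]]'
```

```text
t: 0.95
tool_pos: [0.1702, -0.6012, 0.1971]
eef_rot: [-0.0, 0.893, 0.451, 0.0]
force: [-0.8, -0.1, 0.0]
grip_width: 0.0915
t: 1.45
tool_pos: [0.1702, -0.6012, 0.1971]
eef_rot: [-0.0, 0.808, 0.59, 0.0]
force: [0.9, 0.5, 0.3]
grip_width: 0.0912
```

```bash
for i in 1; do python3 -m inch '[[[0.985,0.256,0],[0,0,0]],[[0.985,0.256,0],[0,0,0]],[[0.985,0.256,0],[0,0,0]],[[0.985,0.256,0],[0,0,0]],[[0.985,0.256,0],[0,0,0]],[[0.985,0.256,0],[0,0,0]],[[0.985,0.256,0],[0,0,0]],[[0.985,0.256,0],[0,0,0]]]' ; done
python3 -m inch '[[[0.985,0.256,0],[0,0,0]],[[0.985,0.256,0],[0,0,0]],[[0.985,0.256,0],[0,0,0]],[[0.985,0.256,0],[0,0,0]],[[0.985,0.256,0],[0,0,0]],[[0.985,0.256,0],[0,0,0]],[[0.985,0.256,0],[0,0,0]],[[0.985,0.256,0],[0,0,0]]]'
python3 -m inch '[[[0.985,0.256,0],[0,0,0]],[[0.985,0.256,0],[0,0,0]],[[0.985,0.256,0],[0,0,0]],[[0.985,0.256,0],[0,0,0]],[[0.985,0.256,0],[0,0,0]],[[0.985,0.256,0],[0,0,0]],[[0.985,0.256,0],[0,0,0]],[[0.985,0.256,0],[0,0,0]]]'
python3 -m inch '[[[0.985,0.256,0],[0,0,0]],[[0.985,0.256,0],[0,0,0]],[[0.985,0.256,0],[0,0,0]],[[0.985,0.256,0],[0,0,0]],[[0.985,0.256,0],[0,0,0]],[[0.985,0.256,0],[0,0,0]],[[0.985,0.256,0],[0,0,0]],[[0.985,0.256,0],[0,0,0]]]'
python3 -c "
from cell import *
print(get_obs()['joints'])"
```

```text
t: 2.25
tool_pos: [0.2582, -0.4625, 0.1974]
eef_rot: [0.0, 0.808, 0.589, -0.0]
force: [-0.0, -0.2, -0.2]
grip_width: 0.0914
t: 3.05
tool_pos: [0.3451, -0.3248, 0.1974]
eef_rot: [0.0, 0.808, 0.589, 0.0]
force: [0.8, 0.8, 0.3]
grip_width: 0.0914
t: 3.85
tool_pos: [0.4321, -0.1872, 0.1974]
eef_rot: [0.0, 0.808, 0.589, 0.0]
force: [-0.8, -0.3, 0.7]
grip_width: 0.0912
t: 4.65
tool_pos: [0.519, -0.0496, 0.1974]
eef_rot: [0.0, 0.808, 0.589, 0.0]
force: [0.9, 0.2, 0.2]
grip_width: 0.0913
[-2.09896894e-01  3.48345243e-01  1.59873508e+00 -9.73523347e-06
  1.19437363e+00  1.00747782e-01]
```

```bash
python3 -m inch '[[[0.97,0.25,0],[0,0,0]],[[0.97,0.25,0],[0,0,0]],[[0.97,0.25,0],[0,0,0]],[[0.97,0.25,0],[0,0,0]],[[0.97,0.25,0],[0,0,0]],[[0,0,0],[0,0,0]]]'
python3 - <<'E'
from h import *
o=get_obs();print(o["tool_pos"].round(4) if hasattr(o["tool_pos"],"round") else o["tool_pos"])
p,d=snapshot("wrist");cv2.imwrite("pics/w1.png",p[:,:,::-1]);np.savez("w1.npz",p=p,d=d)
C=cloud("wrist",d,(o["tool_pos"],o["eef_rot"]))
m=(abs(C[...,2]-.108)<.006)&(np.hypot(C[...,0]-.572,C[...,1]-.035)<.05)
n,l,s,ce=cv2.connectedComponentsWithStats(m.astype(np.uint8));i=1+s[1:,4].argmax()
c,ab,_=cv2.fitEllipse(max(cv2.findContours((l==i).astype(np.uint8),0,1)[0],key=len));print(s[i],c,ab,plane("wrist",[c],.108,(o["tool_pos"],o["eef_rot"])))
E
```

```text
t: 5.25
tool_pos: [0.5729, 0.0359, 0.1973]
eef_rot: [0.0, 0.808, 0.59, 0.0]
force: [0.4, -1.1, 0.6]
grip_width: 0.0912
[0.5729 0.0359 0.1973]
[ 296  204   59   57 2491] (325.1805419921875, 232.50759887695312) (54.91886901855469, 56.29328536987305) [[0.57267282 0.03826278 0.108     ]]
```

View pics/w1.png

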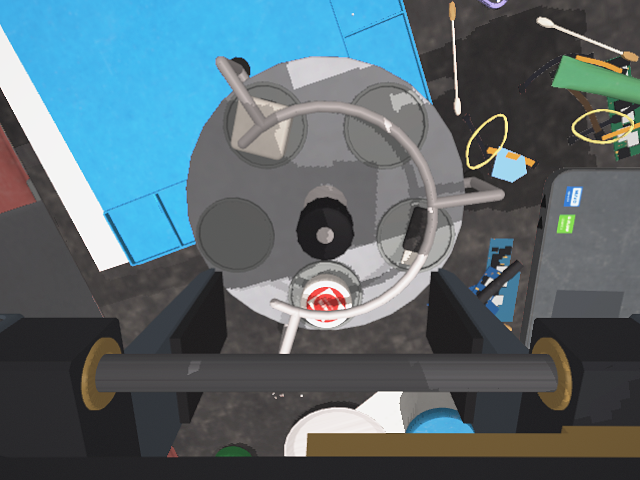

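Wrist view: knob (325,232), tin (327,303), charger (262,128), plug (415,235), empty cup (236,234). The tool is centred over the knob, so I'll descend and grip.

```bash
python3 -m inch '[[[0.03,0,0.875],[0,0,0]],[[0.03,0,0.875],[0,0,0]],[[0,0,0.875],[0,0,0]],[[0,0,0.875],[0,0,0]],[[0,0,0.875],[0,0,0]],[[0,0,0.875],[0,0,0]],[[0,0,0],[0,0,0]]]'
python3 -m inch '[[[0,0,0],[0,0,0]],[[0,0,0],[0,0,0]],[[0,0,0],[0,0,0]],[[0,0,0],[0,0,0]],[[0,0,0],[0,0,0]],[[0,0,0],[0,0,0]]]' -0.3 20
python3 - <<'E'
from h import *
z=np.load("w1.npz");pose=([.5729,.0359,.1973],[0,.808,.59,0])
q=plane("wrist",[(236,234),(264,125),(385,125),(414,236),(325,286)],.028,pose)[:,:2];c=q.mean(0);print(c)
v=q-c;print(np.hypot(*v.T),np.degrees(np.arctan2(v[:,1],v[:,0]))%360)
E
```

```text
t: 6.0
tool_pos: [0.5708, 0.0343, 0.0906]
eef_rot: [-0.001, 0.808, 0.589, -0.001]
force: [0.2, -0.3, 0.0]
grip_width: 0.0911
t: 6.6
tool_pos: [0.5728, 0.0346, 0.0925]
eef_rot: [0.0, 0.808, 0.589, 0.0]
force: [0.1, -0.0, 0.4]
grip_width: 0.0464
[0.57273342 0.04002341]
[0.08393635 0.08371045 0.08344619 0.08491211 0.07771462] [181.15939242 109.14139575  35.65087137 322.26100492 252.33061705]
```

```bash
python3 -m inch '[[[0,0,0],[0,0,0]],[[0,0,0],[0,0,0]],[[0,0,0],[0,0,0]],[[0,0,0],[0,0,0]]]' -0.6 20
```

```text
t: 7.0
tool_pos: [0.5727, 0.0346, 0.0923]
eef_rot: [-0.0, 0.808, 0.589, -0.0]
force: [0.6, 0.3, 0.1]
grip_width: 0.0186
```

The width is below the knob's 40 mm, so I'll look before moving anything.

```bash
python3 - <<'E'
from h import *
o=get_obs();print(o["grip_width"],o["tool_pos"])
p,d=snapshot("wrist");cv2.imwrite("pics/w2.png",p[:,:,::-1])
p,d=snapshot("scene");cv2.imwrite("pics/s2.png",cv2.resize(p[200:360,150:400,::-1],None,fx=3,fy=3))
E
```

```text
0.018607757213040643 [0.57270216 0.03460685 0.09228047]
```

View pics/w2.png

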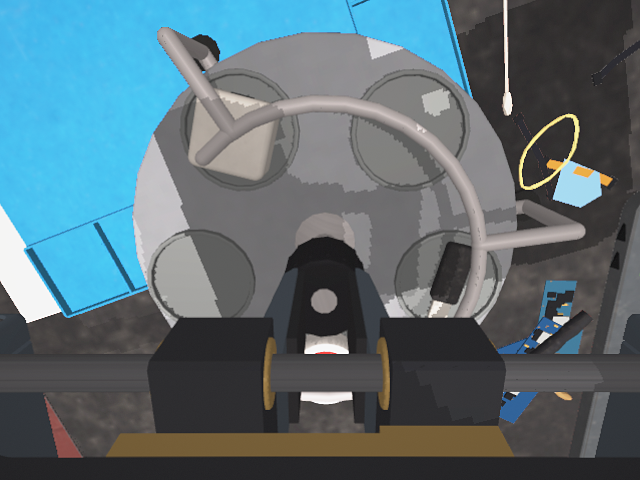

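View pics/s2.png

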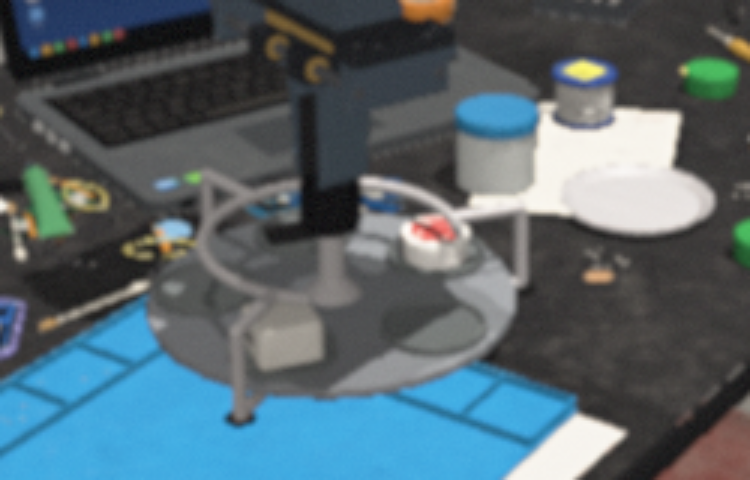

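```bash
python3 - <<'E'
from h import *
p=cv2.imread("pics/w2.png");cv2.imwrite("pics/w2c.png",cv2.resize(p[220:440,220:430],None,fx=2.7,fy=2.7,interpolation=cv2.INTER_CUBIC))
o=get_obs();po=(o["tool_pos"],o["eef_rot"])
p,d=snapshot("wrist");C=cloud("wrist",d,po)
for r in(250,270,285,300,320):
  print(r,[ (c,C[r,c].round(3).tolist()) for c in range(270,385,12)])
E
```

```text
250 [(270, [0.536, 0.042, 0.023]), (282, [0.544, 0.04, 0.024]), (294, [0.551, 0.038, 0.023]), (306, [0.569, 0.057, 0.092]), (318, [0.575, 0.057, 0.097]), (330, [0.581, 0.055, 0.097]), (342, [0.586, 0.052, 0.094]), (354, [0.591, 0.046, 0.08]), (366, [0.596, 0.023, 0.023]), (378, [0.603, 0.021, 0.022])]
270 [(270, [0.532, 0.029, 0.024]), (282, [0.539, 0.027, 0.023]), (294, [0.565, 0.056, 0.113]), (306, [0.569, 0.054, 0.11]), (318, [0.574, 0.052, 0.109]), (330, [0.579, 0.05, 0.11]), (342, [0.584, 0.049, 0.109]), (354, [0.589, 0.046, 0.108]), (366, [0.592, 0.01, 0.023]), (378, [0.6, 0.007, 0.023])]
285 [(270, [0.528, 0.019, 0.023]), (282, [0.561, 0.057, 0.129]), (294, [0.566, 0.056, 0.129]), (306, [0.567, 0.046, 0.109]), (318, [0.572, 0.045, 0.109]), (330, [0.577, 0.043, 0.109]), (342, [0.582, 0.042, 0.109]), (354, [0.588, 0.047, 0.124]), (366, [0.593, 0.047, 0.127]), (378, [0.597, -0.003, 0.024])]
300 [(270, [0.524, 0.009, 0.023]), (282, [0.562, 0.056, 0.141]), (294, [0.566, 0.054, 0.138]), (306, [0.564, 0.04, 0.109]), (318, [0.57, 0.039, 0.111]), (330, [0.575, 0.037, 0.11]), (342, [0.58, 0.034, 0.109]), (354, [0.587, 0.047, 0.138]), (366, [0.592, 0.047, 0.142]), (378, [0.596, 0.046, 0.142])]
320 [(270, [0.572, 0.076, 0.195]), (282, [0.564, 0.056, 0.157]), (294, [0.567, 0.054, 0.154]), (306, [0.562, 0.031, 0.112]), (318, [0.566, 0.028, 0.109]), (330, [0.572, 0.027, 0.11]), (342, [0.577, 0.025, 0.11]), (354, [0.586, 0.047, 0.154]), (366, [0.59, 0.049, 0.158]), (378, [0.594, 0.046, 0.156])]
```

View pics/w2c.png

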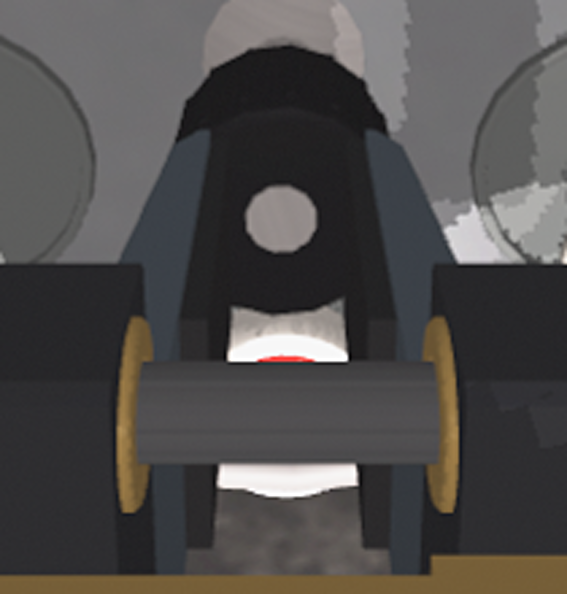

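```bash
python3 -m inch '[[[0,0,0],[0,0,0]],[[0,0,0],[0,0,0]],[[0,0,0],[0,0,0]]]' -1 20
```

```text
t: 7.45
tool_pos: [0.5727, 0.0346, 0.0923]
eef_rot: [0.0, 0.808, 0.589, -0.0]
force: [-0.8, 0.6, 0.5]
grip_width: 0.0005
```

```bash
python3 - <<'E'
from h import *
p,d=snapshot("wrist");a=cv2.resize(p[220:440,220:430,::-1],None,fx=1.9,fy=1.9)
p,d=snapshot("scene");b=cv2.resize(p[210:310,210:300,::-1],None,fx=4.18,fy=4.18)
cv2.imwrite("pics/w3.png",np.hstack([a,b[:a.shape[0]]]))
E
```

```text
(no output)
```

View pics/w3.png

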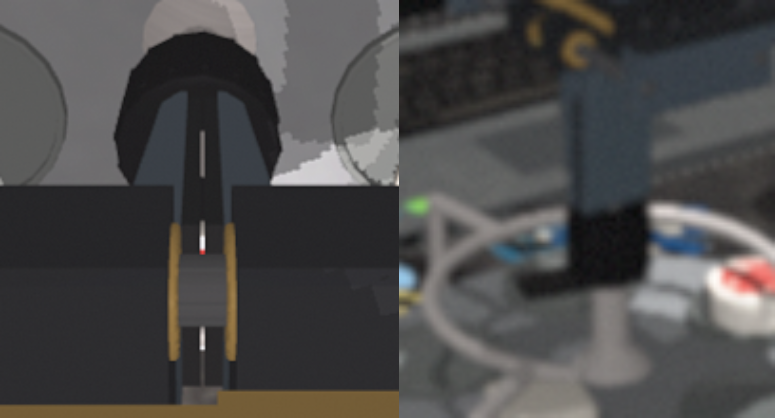

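```bash
python3 - <<'E'
from h import *
z=np.load("w1.npz");d=z["d"];c=camera_info("wrist");M=np.array(c["mount"]);print(M.round(4))
o,r=ray("top",[(0,0)])
K=np.array(c["camera_matrix"])
v,u=np.mgrid[0:480,0:640];q=cv2.undistortPoints(np.c_[u.ravel(),v.ravel()].astype(float).reshape(-1,1,2),K,np.array(c["distortion"])).reshape(480,640,2)
T=np.dstack([q*d[...,None],d])@M[:3,:3].T+M[:3,3]
for x,y in[(213,272),(218,290),(218,330),(205,300),(190,300),(205,350),(200,400),(436,290),(160,330)]:print((x,y),T[y,x].round(4),d[y,x])
m=(abs(T[...,1])<.07)&(T[...,2]<.06)&(T[...,2]>-.05);print(m.sum())
if m.any():print(T[m].min(0),T[m].max(0))
E
```

```text
[[ 0.000e+00 -9.546e-01 -2.978e-01  8.540e-02]
 [ 1.000e+00 -1.000e-04  5.000e-04 -5.000e-04]
 [-5.000e-04 -2.978e-01  9.546e-01 -1.885e-01]
 [ 0.000e+00  0.000e+00  0.000e+00  1.000e+00]]
(213, 272) [ 0.0175 -0.049  -0.0212] 0.17996582
(218, 290) [ 0.0119 -0.0458 -0.0275] 0.17561907
(218, 330) [-0.0042 -0.0459 -0.0322] 0.17596792
(205, 300) [ 0.0163 -0.0457 -0.046 ] 0.15667795
(190, 300) [ 0.0177 -0.0503 -0.0489] 0.1534109
(205, 350) [-0.0024 -0.0462 -0.0502] 0.15823999
(200, 400) [-0.2212 -0.1382  0.196 ] 0.45840085
(436, 290) [ 0.0127  0.0452 -0.0292] 0.17377277
(160, 330) [ 0.0182 -0.0528 -0.0713] 0.13196991
4597
[-0.01598303 -0.05668864 -0.04999792] [ 0.01870987  0.05579364 -0.01649389]
```

The fingers closed to 0 mm without contact. The wrist depth puts the fingertips at tool z of about -0.017, so they sit about 36 mm higher than stated, just above the knob top at z≈0.109. The same depth gives the disc and knob heights correctly, so I'll trust it: fingertip z ≈ tool z + 0.017. I'll open, go down another 35 mm in small steps while watching the force, and grip again.

```bash
python3 -m inch '[[[0,0,-0.2],[0,0,0]],[[0,0,0],[0,0,0]],[[0,0,0],[0,0,0]],[[0,0,0],[0,0,0]],[[0,0,0],[0,0,0]],[[0,0,0],[0,0,0]],[[0,0,0],[0,0,0]],[[0,0,0],[0,0,0]]]' 0.6 20
python3 -m inch '[[[0,0,0],[0,0,0]],[[0,0,0],[0,0,0]],[[0.06,0,0.4],[0,0,0]],[[0.06,0,0.4],[0,0,0]]]'
python3 -m inch '[[[0,0,0.3],[0,0,0]],[[0,0,0.3],[0,0,0]],[[0,0,0.3],[0,0,0]],[[0,0,0.25],[0,0,0]],[[0,0,0],[0,0,0]]]'
python3 -m inch '[[[0,0,0],[0,0,0]],[[0,0,0],[0,0,0]],[[0,0,0],[0,0,0]],[[0,0,0],[0,0,0]],[[0,0,0],[0,0,0]],[[0,0,0],[0,0,0]],[[0,0,0],[0,0,0]]]' -0.4 20
```

```text
t: 8.35
tool_pos: [0.5727, 0.0346, 0.0963]
eef_rot: [-0.0, 0.808, 0.589, -0.0]
force: [0.3, 0.3, -0.9]
grip_width: 0.0614
t: 8.75
tool_pos: [0.5735, 0.037, 0.0798]
eef_rot: [0.0, 0.808, 0.589, 0.0]
force: [1.0, 0.4, -0.4]
grip_width: 0.0728
t: 9.25
tool_pos: [0.573, 0.0369, 0.0566]
eef_rot: [-0.0, 0.808, 0.589, -0.0]
force: [0.5, 0.2, -0.1]
grip_width: 0.0731
t: 9.95
tool_pos: [0.5724, 0.0372, 0.0574]
eef_rot: [-0.001, 0.808, 0.589, -0.001]
force: [-4.9, 2.4, 5.0]
grip_width: 0.0396
```

It now holds the knob at 39.6 mm. I'll turn clockwise 81.8° in slow rows.

```bash
python3 -m inch '[[[0,0,0],[0,0,0.5]],[[0,0,0],[0,0,0.7]],[[0,0,0],[0,0,0.7]],[[0,0,0],[0,0,0.7]],[[0,0,0],[0,0,0.7]],[[0,0,0],[0,0,0.7]],[[0,0,0],[0,0,0.7]],[[0,0,0],[0,0,0.7]]]'
python3 -m inch '[[[0,0,0],[0,0,0.7]],[[0,0,0],[0,0,0.7]],[[0,0,0],[0,0,0.7]],[[0,0,0],[0,0,0.7]],[[0,0,0],[0,0,0.7]],[[0,0,0],[0,0,0.7]],[[0,0,0],[0,0,0.7]],[[0,0,0],[0,0,0.7]]]'
python3 -m inch '[[[0,0,0],[0,0,0.7]],[[0,0,0],[0,0,0.7]],[[0,0,0],[0,0,0.7]],[[0,0,0],[0,0,0.7]],[[0,0,0],[0,0,0.7]],[[0,0,0],[0,0,0.7]],[[0,0,0],[0,0,0.7]],[[0,0,0],[0,0,0.46]]]'
python3 -m inch '[[[0,0,0],[0,0,0]],[[0,0,0],[0,0,0]]]'
python3 - <<'E'
from h import *
o=get_obs();print(o["eef_rot"],o["joints"][5])
p,d=snapshot("top");np.savez("t1.npz",p=p,d=d)
cv2.imwrite("pics/t1.png",cv2.resize(p[160:300,190:350,::-1],None,fx=4,fy=4,interpolation=cv2.INTER_CUBIC))
p,d=snapshot("wrist");cv2.imwrite("pics/w4.png",p[:,:,::-1]);np.savez("w4.npz",p=p,d=d)
E
```

```text
t: 10.75
tool_pos: [0.5727, 0.037, 0.0574]
eef_rot: [-0.0, 0.924, 0.383, -0.001]
force: [-3.7, 0.7, 3.1]
grip_width: 0.0392
t: 11.55
tool_pos: [0.5729, 0.0368, 0.0574]
eef_rot: [0.0, 0.989, 0.148, -0.0]
force: [-2.6, -2.5, 3.0]
grip_width: 0.0397
t: 12.35
tool_pos: [0.5729, 0.0364, 0.0574]
eef_rot: [0.0, 0.996, -0.085, -0.0]
force: [-3.1, -5.2, 2.7]
grip_width: 0.0397
t: 12.55
tool_pos: [0.5729, 0.0364, 0.0574]
eef_rot: [0.0, 0.996, -0.084, -0.0]
force: [-2.4, -5.3, 2.6]
grip_width: 0.0394
[ 3.08027315e-04  9.96486269e-01 -8.37547154e-02 -4.10060105e-04] 1.698830995774559
```

View pics/t1.png

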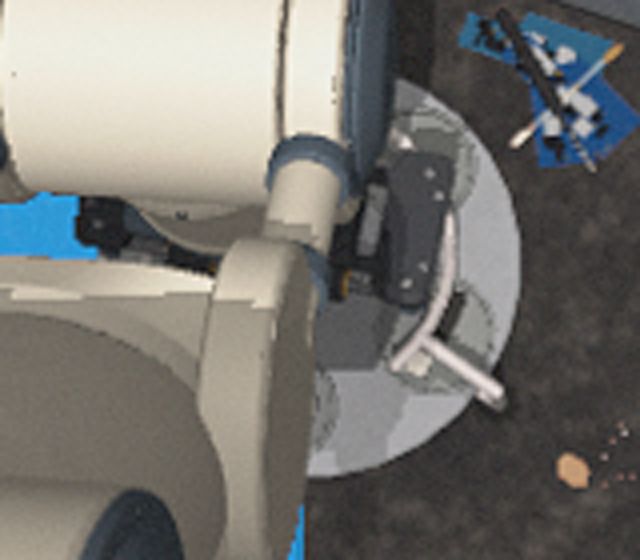

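View pics/w4.png

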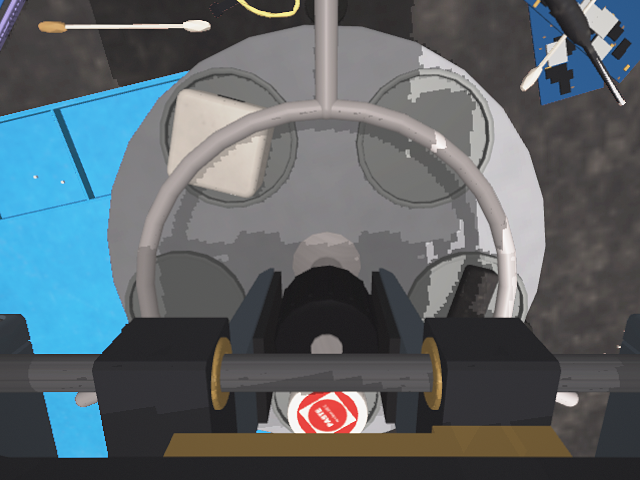

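```bash
python3 - <<'E'
from h import *
o=get_obs();pose=(o["tool_pos"],o["eef_rot"])
A=plane("wrist",[(326.5,345)],.108,pose)[0][:2];print(A)
A2=np.array(o["tool_pos"][:2]);print(A2)
q=plane("wrist",[(231,137),(426,138.5)],.028,pose)[:,:2]
b=plane("wrist",[(326.5,60)],.066,pose)[:,:2]
for a in(A,A2):
  v=np.r_[q,b]-a;print(np.hypot(*v.T).round(4),np.degrees(np.arctan2(v[:,1],v[:,0]))%360)
E
```

```text
[0.57211465 0.0370685 ]
[0.57287745 0.03643417]
[0.0856 0.0863 0.103 ] [ 24.7939767  314.47585773 350.38331411]
[0.0852 0.0853 0.1022] [ 25.39664637 314.40876729 350.66258324]
```

The disc followed the knob. The charger cup is at (231,137) and the empty cup at (426,138), symmetric about the rear post at column 326, and the tin faces the gap at (328,410). I'll release, rise, and measure.

```bash
python3 -m inch '[[[0,0,0],[0,0,0]],[[0,0,0],[0,0,0]],[[0,0,0],[0,0,0]],[[0,0,0],[0,0,0]],[[0,0,-0.3],[0,0,0]],[[0,0,-0.8],[0,0,0]],[[0,0,-1],[0,0,0]],[[0,0,-1],[0,0,0]]]' 0.6
python3 -m inch '[[[0,0,-1],[0,0,0]],[[0,0,-1],[0,0,0]],[[-0.5,0,-0.9],[0,0,0]],[[-1,0,0],[0,0,0]],[[-1,0,0],[0,0,0]],[[-1,0,0],[0,0,0]],[[-0.75,0,0],[0,0,0]],[[0,0,0],[0,0,0]]]'
python3 - <<'E'
from h import *
o=get_obs();print(o["eef_rot"],o["tool_pos"])
p,d=snapshot("wrist");cv2.imwrite("pics/w5.png",p[:,:,::-1]);np.savez("w5.npz",p=p,d=d,P=o["tool_pos"],Q=o["eef_rot"])
E
```

```text
t: 13.45
tool_pos: [0.5733, 0.037, 0.1203]
eef_rot: [-0.0, 0.996, -0.084, -0.0]
force: [0.8, 0.5, -0.6]
grip_width: 0.073
t: 14.25
tool_pos: [0.488, 0.0514, 0.1778]
eef_rot: [-0.0, 0.997, -0.083, -0.0]
force: [0.1, -0.4, -0.5]
grip_width: 0.073
[-4.39119214e-06  9.96510520e-01 -8.34666327e-02 -3.23424966e-04] [0.48797118 0.05137764 0.17779313]
```

View pics/w5.png

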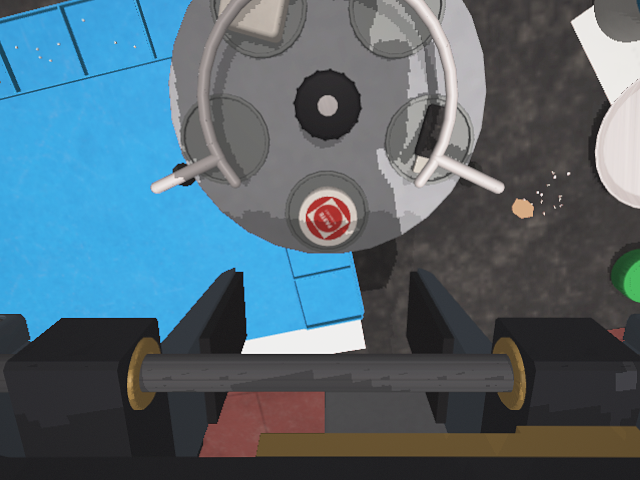

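Wrist view: bar ends at (237,183) and (420,183), with the tin cup at (327,210) between them. The tin is at (327,217) and the knob at (327,104).

```bash
python3 - <<'E'
from h import *
z=np.load("w5.npz");pose=(z["P"],z["Q"]);p=z["p"]
A=plane("wrist",[(327.5,104.5)],.108,pose)[0][:2]
def pol(uv,h):
    q=plane("wrist",uv,h,pose)[:,:2];v=q-A;print(q.round(4).tolist(),np.hypot(*v.T).round(4),(np.degrees(np.arctan2(v[:,1],v[:,0]))%360).round(1))
print(A)
pol([(237,183),(420,183)],.064)      # bar ends
pol([(155,188),(500,188)],.068)      # posts
pol([(327,211),(226.5,138.5),(428,138.5)],.028)
hsv=cv2.cvtColor(p,cv2.COLOR_RGB2HSV)
m=((hsv[...,0]<8)|(hsv[...,0]>172))&(hsv[...,1]>110);m[:180]=0;m[250:]=0;m[:,:290]=0;m[:,370:]=0
v,u=np.nonzero(m);c=((u.min()+u.max())/2,(v.min()+v.max())/2);print(c,m.sum());pol([c],.044)
w=(hsv[...,1]<40)&(hsv[...,2]>150);w|=m;w[:185]=0;w[250:]=0;w[:,:295]=0;w[:,360:]=0
w=cv2.morphologyEx(w.astype(np.uint8),cv2.MORPH_OPEN,np.ones((5,5)));v,u=np.nonzero(w);print(u.min(),u.max(),v.min(),v.max())
C=cloud("wrist",z["d"],pose);t=(abs(C[...,2]-.044)<.004);t[:180]=0;t[255:]=0;t[:,:290]=0;t[:,370:]=0;v,u=np.nonzero(t)
print("depth tin",C[t].mean(0),C[t].min(0),C[t].max(0))
cv2.imwrite("pics/w5c.png",cv2.resize(p[80:260,140:510,::-1],None,fx=2.1,fy=2.1,interpolation=cv2.INTER_CUBIC))
E
```

```text
[0.5723948  0.03694408]
[[0.5298, 0.1107], [0.5077, -0.0206]] [0.0851 0.0866] [120.  221.6]
[[0.5366, 0.1687], [0.4953, -0.0761]] [0.1365 0.1368] [105.2 235.7]
[[0.4896, 0.051], [0.5607, 0.1194], [0.5343, -0.0373]] [0.084  0.0833 0.0834] [170.4  98.1 242.8]
(np.float64(327.5), np.float64(218.0)) 1094
[[0.4878, 0.0509]] [0.0858] [170.6]
299 356 189 245
depth tin [0.48838444 0.05046442 0.04476494] [0.46386676 0.02734033 0.04004468] [0.51112955 0.07403615 0.04745196]
```

View pics/w5c.png

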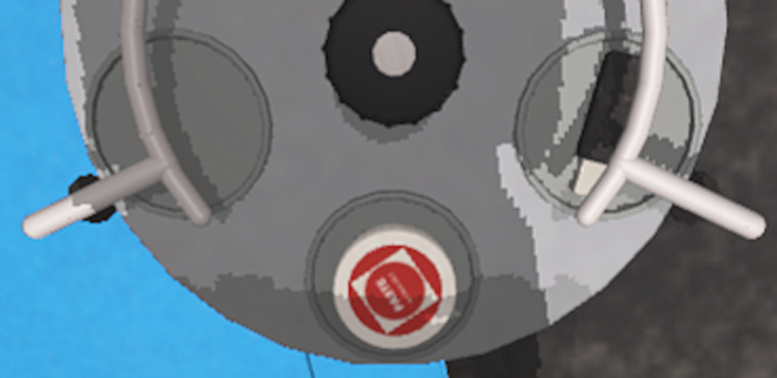

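The posts put the gap at 170.45° and the cups average 170.4°, so the carousel is aligned. The tin is at (0.488, 0.051), directly under the tool. Its pads need tips at z≈0.031, so tool z ≈ 0.0145.

```bash
python3 -m inch '[[[0,0,1],[0,0,0]],[[0,0.03,1],[0,0,0]],[[0,0,1],[0,0,0]],[[0,0,1],[0,0,0]],[[0,0,1],[0,0,0]],[[0,0,1],[0,0,0]],[[0,0,0.7],[0,0,0]],[[0,0,0],[0,0,0]]]'
python3 -m inch '[[[0,0,0.5],[0,0,0]],[[0,0,0.4],[0,0,0]],[[0,0,0.3],[0,0,0]],[[0,0,0.2],[0,0,0]],[[0,0,0],[0,0,0]]]'
python3 - <<'E'
from h import *
o=get_obs();print(o["tool_pos"],o["force"])
p,d=snapshot("wrist");cv2.imwrite("pics/w6.png",p[:,:,::-1])
E
```

```text
t: 15.1
tool_pos: [0.4896, 0.0503, 0.0419]
eef_rot: [0.0, 0.996, -0.084, -0.001]
force: [0.6, -0.1, 0.5]
grip_width: 0.0732
t: 15.6
tool_pos: [0.4893, 0.0505, 0.0149]
eef_rot: [0.0, 0.996, -0.084, -0.0]
force: [0.3, 0.2, -0.9]
grip_width: 0.073
[0.48932574 0.05050023 0.01493931] [ 0.33791541  0.16328625 -0.89741564]
```

View pics/w6.png

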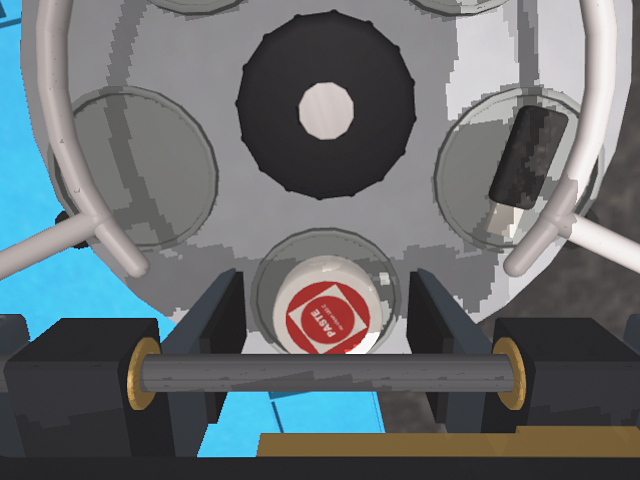

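The fingers straddle the tin at (327,312), clear of the bar ends at (135,270) and (515,270). I'll grip gently and lift.

```bash
python3 -m inch '[[[0,0,0],[0,0,0]],[[0,0,0],[0,0,0]],[[0,0,0],[0,0,0]],[[0,0,0],[0,0,0]],[[0,0,0],[0,0,0]],[[0,0,0],[0,0,0]],[[0,0,0],[0,0,0]]]' -0.2 12
python3 -m inch '[[[0,0,-0.3],[0,0,0]],[[0,0,-0.5],[0,0,0]],[[0,0,-0.7],[0,0,0]],[[0,0,-0.8],[0,0,0]],[[0,0,-0.8],[0,0,0]],[[0,0,-0.8],[0,0,0]],[[0,0,-0.8],[0,0,0]],[[0,0,0],[0,0,0]]]'
python3 - <<'E'
from h import *
o=get_obs();print(o["tool_pos"],o["force"])
p,d=snapshot("wrist");cv2.imwrite("pics/w7.png",p[:,:,::-1])
E
```

```text
t: 16.35
tool_pos: [0.4896, 0.0505, 0.0154]
eef_rot: [-0.0, 0.996, -0.084, 0.0]
force: [-0.2, -0.8, 4.5]
grip_width: 0.0464
t: 17.15
tool_pos: [0.4906, 0.0505, 0.1116]
eef_rot: [-0.0, 0.996, -0.084, 0.002]
force: [1.4, -1.1, -0.3]
grip_width: 0.0462
[0.49064108 0.0505242  0.11162286] [ 1.42647302 -1.11771321 -0.25726618]
```

View pics/w7.png

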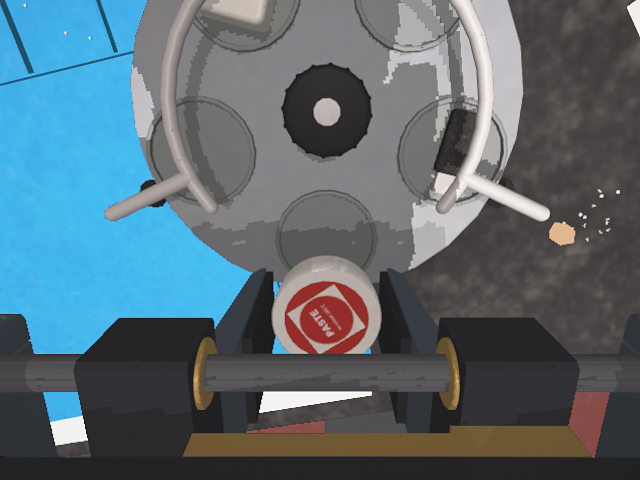

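```bash
python3 - <<'E'
from h import *
z=np.load("top0.npz");p,d=z["p"],z["d"]
cv2.imwrite("pics/dish.png",cv2.resize(p[220:305,345:425,::-1],None,fx=7,fy=7,interpolation=cv2.INTER_CUBIC))
z=np.load("w5.npz");p=z["p"];cv2.imwrite("pics/dishw.png",cv2.resize(p[50:300,560:640,::-1],None,fx=2,fy=2))
E
```

```text
(no output)
```

View pics/dish.png

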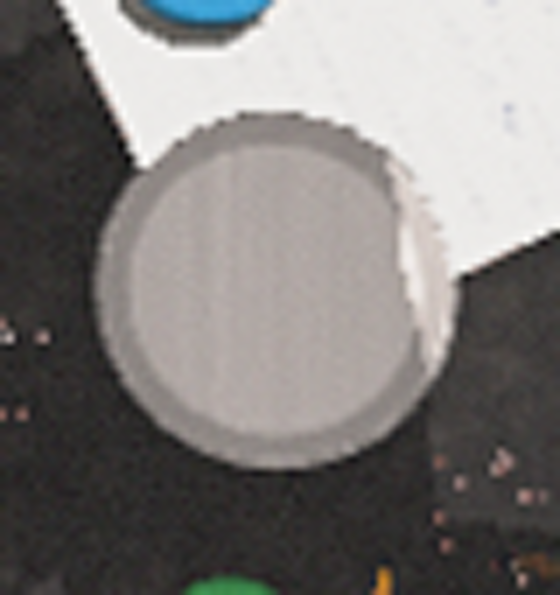

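The tin is held at 46 mm and lifted clear through the gap. The dish rim in the crop gives a centre at pixel (384.5,261.6), which is about (0.498, -0.240). I'll carry it over.

```bash
python3 -m inch '[[[0.08,0.4,0],[0,0,0]],[[0.155,0.8,0],[0,0,0]],[[0.155,0.8,0],[0,0,0]],[[0.155,0.8,0],[0,0,0]],[[0.155,0.8,0],[0,0,0]],[[0.155,0.8,0],[0,0,0]],[[0.155,0.8,0],[0,0,0]],[[0.155,0.8,0],[0,0,0]]]'
python3 -m inch '[[[0.155,0.8,0],[0,0,0]],[[0.155,0.8,0],[0,0,0]],[[0.155,0.8,0],[0,0,0]],[[0.155,0.8,0],[0,0,0]],[[0.155,0.8,0],[0,0,0]],[[0.155,0.8,0],[0,0,0]],[[0.155,0.8,0],[0,0,0]],[[0.155,0.8,0],[0,0,0]]]'
python3 -m inch '[[[0.155,0.8,0],[0,0,0]],[[0.155,0.8,0],[0,0,0]],[[0.08,0.4,0],[0,0,0]],[[0,0,0],[0,0,0]],[[0,0,0],[0,0,0]]]'
python3 - <<'E'
from h import *
o=get_obs();pose=(o["tool_pos"],o["eef_rot"]);print(o["tool_pos"],o["force"],plane("top",[(384.5,261.6)],.009))
p,d=snapshot("wrist");cv2.imwrite("pics/w8.png",p[:,:,::-1]);np.savez("w8.npz",p=p,d=d,P=pose[0],Q=pose[1])
E
```

```text
t: 18.0
tool_pos: [0.4918, -0.0728, 0.1085]
eef_rot: [-0.0, 0.996, -0.084, -0.001]
force: [0.7, -0.7, -0.9]
grip_width: 0.0466
t: 18.8
tool_pos: [0.4956, -0.2034, 0.1093]
eef_rot: [0.0, 0.996, -0.084, -0.0]
force: [0.0, 0.0, -0.3]
grip_width: 0.0467
t: 19.3
tool_pos: [0.4965, -0.2425, 0.1092]
eef_rot: [-0.0, 0.996, -0.084, -0.0]
force: [0.1, -0.8, -0.8]
grip_width: 0.0463
[ 0.4964772  -0.24253615  0.10923748] [ 0.09591181 -0.82435956 -0.81521196] [[ 0.49701447 -0.23943116  0.009     ]]
```

View pics/w8.png

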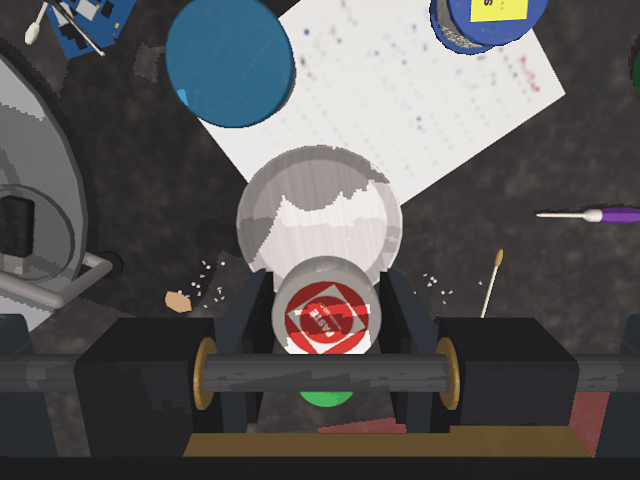

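```bash
python3 - <<'E'
from h import *
z=np.load("w8.npz");print(plane("wrist",[(319.5,224)],.009,(z["P"],z["Q"])))
E
python3 -m inch '[[[0,-0.08,0.5],[0,0,0]],[[0,-0.05,0.9],[0,0,0]],[[0,0,0.9],[0,0,0]],[[0,0,0.9],[0,0,0]],[[0,0,0.9],[0,0,0]],[[0,0,0.6],[0,0,0]],[[0,0,0.4],[0,0,0]],[[0,0,0],[0,0,0]]]'
```

```text
[[ 0.50160275 -0.23793114  0.009     ]]
t: 20.15
tool_pos: [0.4966, -0.2397, 0.0064]
eef_rot: [-0.0, 0.997, -0.084, -0.001]
force: [0.4, 1.1, -0.6]
grip_width: 0.0466
```

```bash
python3 -m inch '[[[0.1,0,0.15],[0,0,0]],[[0,0,0.15],[0,0,0]],[[0,0,0.1],[0,0,0]],[[0,0,0],[0,0,0]]]'
python3 -m inch '[[[0,0,0.05],[0,0,0]],[[0,0,0.05],[0,0,0]],[[0,0,0],[0,0,0]]]'
python3 -m inch '[[[0,0,0.04],[0,0,0]],[[0,0,0],[0,0,0]]]'
```

```text
t: 20.55
tool_pos: [0.499, -0.2406, -0.0007]
eef_rot: [0.0, 0.996, -0.084, -0.0]
force: [-1.0, -0.2, -0.6]
grip_width: 0.0463
t: 20.85
tool_pos: [0.499, -0.2405, -0.0027]
eef_rot: [-0.0, 0.996, -0.084, -0.0]
force: [0.5, 0.2, -0.3]
grip_width: 0.0464
t: 21.05
tool_pos: [0.499, -0.2406, -0.0035]
eef_rot: [-0.0, 0.996, -0.084, -0.0]
force: [-0.6, 1.0, -0.9]
grip_width: 0.0464
```

```bash
python3 -m inch '[[[0,0,0.05],[0,0,0]],[[0,0,0],[0,0,0]]]'
python3 -m inch '[[[0,0,0.04],[0,0,0]],[[0,0,0],[0,0,0]]]'
python3 -m inch '[[[0,0,0.03],[0,0,0]],[[0,0,0],[0,0,0]]]'
```

```text
t: 21.25
tool_pos: [0.499, -0.2405, -0.0046]
eef_rot: [-0.0, 0.996, -0.084, -0.0]
force: [-0.7, 0.1, -0.8]
grip_width: 0.0464
t: 21.45
tool_pos: [0.499, -0.2405, -0.0054]
eef_rot: [-0.0, 0.996, -0.084, -0.0]
force: [-0.3, -0.9, -1.3]
grip_width: 0.0465
t: 21.65
tool_pos: [0.499, -0.2406, -0.0055]
eef_rot: [0.0, 0.996, -0.084, 0.0]
force: [-1.4, 0.8, 6.4]
grip_width: 0.0463
```

Contact of 6 N at z=-0.0055, as predicted (-0.0056). I'll release and back off straight up.

```bash
python3 -m inch '[[[0,0,0],[0,0,0]],[[0,0,0],[0,0,0]],[[0,0,0],[0,0,0]],[[0,0,0],[0,0,0]],[[0,0,0],[0,0,0]]]' 0.45
python3 -m inch '[[[0,0,-0.3],[0,0,0]],[[0,0,-0.7],[0,0,0]],[[0,0,-1],[0,0,0]],[[0,0,-1],[0,0,0]],[[0,0,-1],[0,0,0]],[[0,0,-1],[0,0,0]],[[0,0,-1],[0,0,0]],[[-0.5,0,-1],[0,0,0]]]'
python3 -m inch '[[[-1,0,0],[0,0,0]],[[-1,0,0],[0,0,0]],[[-1,0,0],[0,0,0]],[[0,0,0],[0,0,0]],[[0,0,0],[0,0,0]]]'
python3 - <<'E'
from h import *
o=get_obs();pose=(o["tool_pos"],o["eef_rot"])
p,d=snapshot("wrist");cv2.imwrite("pics/w9.png",p[:,:,::-1])
C=cloud("wrist",d,pose);t=(abs(C[...,2]-.023)<.006)&(np.hypot(C[...,0]-.499,C[...,1]+.2405)<.035)
print(C[t].mean(0),C[t].min(0),C[t].max(0),np.linalg.lstsq(np.c_[C[t][:,:2],np.ones(t.sum())],C[t][:,2],rcond=None)[0])
p,d=snapshot("scene");cv2.imwrite("pics/s9.png",cv2.resize(p[200:340,180:430,::-1],None,fx=3,fy=3))
E
```

```text
t: 22.15
tool_pos: [0.499, -0.2405, -0.0059]
eef_rot: [-0.0, 0.996, -0.084, -0.0]
force: [0.0, 0.2, -0.9]
grip_width: 0.0662
t: 22.95
tool_pos: [0.4898, -0.2391, 0.1355]
eef_rot: [0.0, 0.997, -0.084, 0.001]
force: [-0.0, -0.7, 0.4]
grip_width: 0.0661
t: 23.45
tool_pos: [0.4302, -0.2291, 0.1346]
eef_rot: [0.0, 0.996, -0.084, 0.0]
force: [0.2, -0.1, 0.1]
grip_width: 0.0659
[ 0.49772946 -0.2399215   0.02386555] [ 0.47372856 -0.26314279  0.02103843] [ 0.52092479 -0.21641246  0.02650672] [-0.00034265  0.00037722  0.0241266 ]
```

View pics/w9.png

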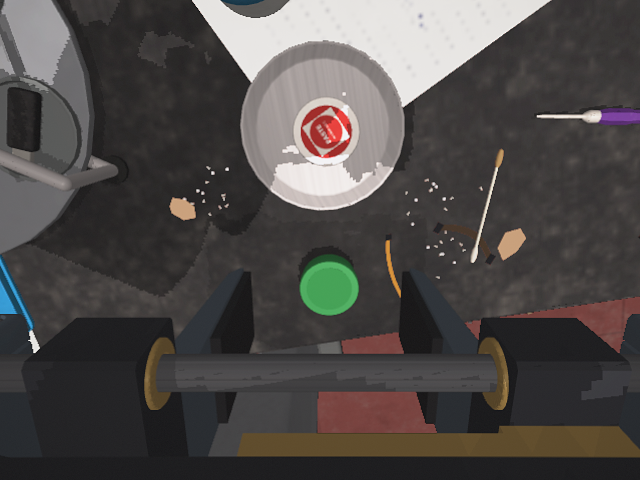

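View pics/s9.png

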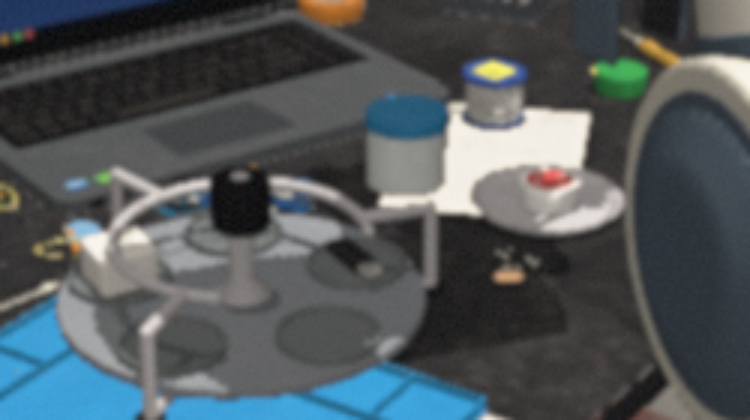

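The wrist view shows the tin flat at (326,131), close to the middle of the dish at (323,125), with its top level at z≈0.0235. The scene view shows the charger and plug in their cups, the tub and spool standing, and the cup at the gap empty.

```bash
python3 -c "
from cell import *
print(sign_off())"
```

```text
the job is handed in; nothing more can be done
None
```

I turned the carousel about 82° clockwise by its knob and let go. Then I lifted the white and red tin out through the gap and set it down in the dish. The job was handed in at about 23.5 s.

- **Carousel:** before the lift, the cups averaged 170.4° against a gap centre of 170.45°. I did not measure the angle again after the lift. The last scene picture shows the emptied cup at the gap.
- **Tin:** it touched down with a 6 N contact at the expected height. Its top then measured level at about z = 0.024 m, against 0.023 m expected, and it stands within a few mm of the dish centre.
- **Everything else:** the last pictures show the charger and plug in their cups. The tub, the spool and the green look-alikes stand where they were, and the gripper touches nothing.

**Disagreement:** the fingertips sit about 36 mm higher than described, at tool z of about -0.017 m instead of +0.019 m. My first grip therefore closed on air just above the knob without touching it. I confirmed the offset from the wrist depth image and used the corrected height for the rest of the job.

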